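# Reset the tripped button on the bench supply box

### The job

One of the four reset buttons on the grey bench supply box has tripped and stands popped out above its neighbours. Press it gently with the fingertips until it is fully home, level with the others, then withdraw; do not touch the other three buttons, and leave the loose things around where they are.

Things in the scene. Friction and masses are not known exactly. Their poses are not given: they have to be found in the camera images.
- supply_box: Fixed grey bench supply box with a flat aluminium top, 150 mm (its x) by 280 mm (its y) by 60 mm high; origin at the centre of its underside, on the bench; it stands at varying places and yaws. Four push-to-reset buttons stand in a row along its y, 30 mm in front (-x) of its centre line, 60 mm apart (y = -90, -30, 30, 90 mm). Each has a fixed steel collar, 33 mm across, rising 4 mm above the box top.
- tripped (a joint): The tripped button, in any of the four places: black round cap, 24 mm across, 6 mm thick, on a 12 mm steel shank that slides straight down. Value in m: 0 = popped out (cap top 86 mm above the bench, 26 above the box top), 0.014 = home on its firm stop (72 and 12 mm). Starts at 0 to 0.002. No spring: it moves at about 2.5 N and stays where it is left; never push it harder than 30 N.
- tripped_top (a point): centre of the top face of the tripped button's cap; moves with it
- home_1 (a joint): a push-to-reset button of the supply box, already fully in (about 0.014). Same build as tripped. Must not be touched.
- home_1_top (a point): centre of the top face of the cap of home_1
- home_2 (a joint): a push-to-reset button of the supply box, already fully in (about 0.014). Same build as tripped. Must not be touched.
- home_2_top (a point): centre of the top face of the cap of home_2
- home_3 (a joint): a push-to-reset button of the supply box, already fully in (about 0.014). Same build as tripped. Must not be touched.
- home_3_top (a point): centre of the top face of the cap of home_3
- bolt: dark hexagon bolt, 16x19x41 mm, standing on its head on the box top, behind the buttons (about 75 mm from their row); origin at its foot. Loose bystander, to be left as it is.
- connector: cream terminal strip with three stubs, 12x30x20 mm, on the box top behind the buttons (about 75 mm from their row); origin at the centre of its underside. Loose bystander, to be left as it is.
- spanner: flat steel spanner, 26x146x6 mm, long axis its y, lying on the bench left of the box; origin at the centre of its underside. Loose bystander, to be left as it is.
- cast_foot: small grey casting, 38x45x50 mm, on the bench left of the box; origin at the centre of its underside. Loose bystander, to be left as it is.
- marker: marker pen, 17x133x17 mm, long axis its y, lying on the bench behind the box; origin at the centre of its underside. Loose bystander, to be left as it is.
- pendant: black control pendant with one red rocker on top (the rocker does not move), 117x60x40 mm, long axis its x, lying on the bench right of the box; origin at the centre of its underside. Loose bystander, to be left as it is.

How it is judged:
By the outcome, as a careful person would: the job done as asked, in the order asked, and still so for the second after the job is handed in, with the robot touching nothing.
It also fails if it takes over 29 s, if anything falls off the work surface, if the arm or the gripper's body presses on something with over 40 N, if the wrist force passes 120 N, or if a joint passes its speed limit or range.

### The arm

A 6-joint arm with a two-finger parallel gripper is mounted at the origin on a cart in front of the work surface, level with it; the furniture and walls round the work are solid. World frame = base frame: x ahead of the robot, y to its left, z up, the work surface at z = 0. Lengths are in mm, angles in rad, forces in N, time in s.
With the tool pointing down it reaches from about 325 to 875 mm from the base axis. Payload 4.4 kg.
Tool frame: the origin (TCP) lies on the centre line of the jaws, within the pads' length; the fingertips stand ahead of it and the grasp point (between the pads) lies 6 mm ahead of it (ctrl.tcp_to_tips is the z of the fingertips in the tool frame, in mm); z points along the fingers, y is the direction in which the jaws open and shut (so a half turn about z gives the same grasp; the last joint's range is limited). The gripper opens to 85 mm and grips with 20 to 120 N. Pads are 22 mm wide; open, the fingers measure 114 mm over their backs; the gripper's body (76 mm by 85 mm) begins 54 mm behind the grasp point. The pads swing forward as they close: fully open they stand 13 mm farther back than shut.
Start: joints at [-1.472, 0.207, 1.542, -0, 1.393, -0.15], TCP at [141.576, -557.3, 256.282] pointing down, gripper open.
Joint ranges: [-2.73, 2.73], [-0.86, 2.22], [0.23, 2.46], [-1.11, 4.25], [0.08, 2.63], [-2.82, 2.82]. Speed limits (rad/s): [2.79, 2.79, 3.14, 3.14, 3.14, 3.14].

### API

Orientations are given as a 3x3 rotation matrix whose columns are the frame's x, y, z axes.
In Python, from plant import ctrl, sensors, optics gives the robot as it stands. Calls block until the motion is done:
- ctrl.move_ptp(position, orientation): joint-space move of the TCP to a pose.
- ctrl.move_l(position, rot=None, vel=150, threshold=None): straight line of the TCP; rot=None keeps the orientation; vel is the mean speed in mm/s. With threshold (N) it stops when the force on the tool has changed by that much, and returns True; else False.
- ctrl.set_joints(angles): joint-space move.
- ctrl.gripper_to(opening, force=None): finger opening in mm; force is the grip in N (None keeps the last); returns when the fingers have stopped.
- ctrl.hold(seconds).
- ctrl.solve_ik(position, orientation): joint angles nearest the present ones, or None.
- sensors.read_state(): the state.
- optics.grab_frame(name): name is "side" or "top"; returns (picture, depth): 420x560x3 uint8, red, green, blue; 420x560 float32, mm along the optical axis (not along the pixel's ray), 0 where there is no reading.
- optics.camera_params(name): a dict with "mtx" (3x3 intrinsics, pixels), "k1" (the pictures are not rectified: a ray, as slopes to the right and down, at radius r is drawn at 1 + k1 r^2 times it, then the intrinsics apply), "R" (3x3) and "t" (3): a world point X has camera coordinates R X + t. Camera axes: x right, y down, z forward; pixel columns grow to the right and rows downward; lengths in mm; the calibration is good to about 2 mm. A picture is of the moment at which its call begins. camera_params takes no time and is no camera call.
A pose or a line that the arm cannot do raises ctrl.MotionError and nothing moves.
- ctrl.finish_job(): hands the job in, once; it reports no verdict.
The state is a dict: "t": time; "q": joint angles; "qvel": joint speeds; "tau": joint torques, N m; "eef_pos": TCP position; "eef_rot": TCP orientation; "force": force on the tool from outside, world axes, zero at the start; "wrist_torque": the same for the moment, N m; "grip_width": finger opening in mm.
Only numpy, scipy, OpenCV 4.12 (cv2) and the standard library are available. Lean on these libraries where they do the work, as an engineer would, in place of code of your own. Each camera call takes 0.05 s, during which the arm holds its last target.

## Working session

There is one attempt and no reset: what is moved stays moved. The work goes in short steps, each a Python script; the robot and the scene stay as the last script left them, time stands still between calls to the robot, and variables do not carry over. Pictures are saved under pics/ and viewed, and the job is handed in when it is done.

```bash
ls; mkdir -p pics
python3 - <<'E'
from plant import ctrl,sensors,optics
import cv2,numpy as np
for n in("top","side"):
    p,d=optics.grab_frame(n); cv2.imwrite(f"pics/{n}0.png",p[:,:,::-1]); np.save(f"{n}0.npy",d)
    c=optics.camera_params(n); print(n,c)
s=sensors.read_state(); print(s['t'],s['eef_pos'],s['force'],s['grip_width'],ctrl.tcp_to_tips)
E
```

```text
pics
top {'mtx': array([[478.65783886,   0.        , 279.87078152],
       [  0.        , 478.65783886, 212.49674148],
       [  0.        ,   0.        ,   1.        ]]), 'k1': 0.017798765437852315, 'R': array([[-0.01923129, -0.99964772,  0.01829199],
       [-0.98788982,  0.01618145, -0.15431092],
       [ 0.15396057, -0.02103807, -0.987853  ]]), 't': array([  38.8788932 ,  532.39652121, 1207.65549821])}
side {'mtx': array([[536.75913782,   0.        , 280.83520934],
       [  0.        , 536.75913782, 213.7379259 ],
       [  0.        ,   0.        ,   1.        ]]), 'k1': -0.2179274834644028, 'R': array([[ 0.8785683 , -0.47760236,  0.0037047 ],
       [-0.2589926 , -0.48291559, -0.83648991],
       [ 0.40129862,  0.73395403, -0.5479698 ]]), 't': array([-456.67742387,  224.21024552, 1416.54603196])}
0.1 [ 141.54060419 -556.65578176  255.22010513] [ 0.87368868 -0.93642258 -0.18175779] 85.38318424478497 25.0
```

View pics/top0.png

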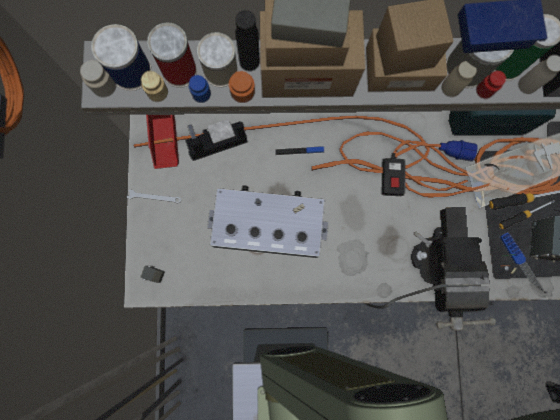

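View pics/side0.png

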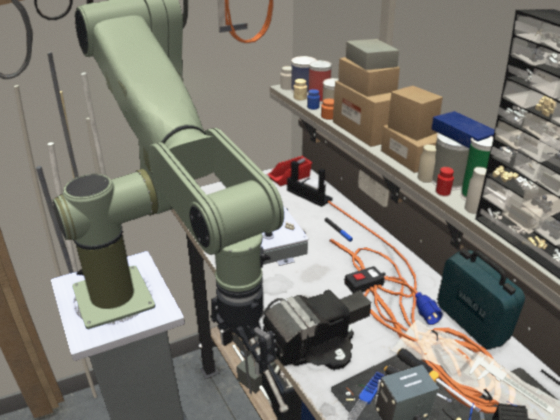

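The top view shows the box with its buttons at about px (230,229), (255,232), (278,234) and (302,237). The arm hides the box in the side view. I'll measure the button heights from the top depth next.

```bash
cat > h.py <<'E'
import numpy as np,cv2
from plant import ctrl,sensors,optics
def world(n,d):
    c=optics.camera_params(n); v,u=np.mgrid[0:d.shape[0],0:d.shape[1]]
    k=np.array([c['k1'],0,0,0,0.])
    s=cv2.undistortPoints(np.stack([u,v],-1).reshape(-1,1,2).astype(float),c['mtx'],k).reshape(*d.shape,2)
    P=np.dstack([s*d[...,None],d]); return (P-c['t'])@c['R']
def proj(n,X):
    c=optics.camera_params(n)
    return cv2.projectPoints(np.array(X,float).reshape(-1,1,3),cv2.Rodrigues(c['R'])[0],c['t'],c['mtx'],np.array([c['k1'],0,0,0,0.]))[0].reshape(-1,2)
E
python3 - <<'E'
from h import *
d=np.load("top0.npy"); W=world("top",d); np.set_printoptions(suppress=True,precision=1,linewidth=250)
print("bench",W[270,200:300:20],W[200,190])
print(W[222:244,222:312:1][...,2].astype(int)[::2,::2])
p=cv2.imread("pics/top0.png"); cv2.imwrite("pics/z.png",cv2.resize(p[180:270,200:340],None,fx=5.6,fy=5.6,interpolation=cv2.INTER_CUBIC))
z=W[...,2]; m=(z>45)&(z<75); m[:180]=0;m[262:]=0;m[:,:205]=0;m[:,335:]=0
pts=W[m][:,:2]; print(m.sum(),cv2.minAreaRect(pts.astype(np.float32)),np.median(z[m]))
E
```

```text
bench [[389.7 242.7  -5. ]
 [388.4 189.3   1.2]
 [387.3 136.5   3.5]
 [386.4  84.    1.6]
 [385.5  31.1  -0.6]] [577.9 270.5  -2.4]
[[62 58 60 61 60 59 62 60 56 60 62 63 60 64 60 62 59 65 60 63 59 61 60 58 56 63 60 62 60 61 61 63 60 60 62 60 62 54 60 65 57 62 61 60 65]
 [56 62 59 59 89 61 66 64 58 58 63 61 63 59 55 64 64 58 58 63 57 58 61 62 58 60 60 59 65 64 63 65 58 59 62 60 60 60 58 62 61 59 56 56 65]
 [60 62 87 86 88 90 64 65 62 57 61 57 61 60 57 63 68 64 60 63 60 60 63 61 63 59 61 57 64 61 62 59 59 57 61 64 60 60 62 59 60 57 58 59 58]
 [60 58 84 87 89 92 88 61 58 61 63 62 58 58 67 70 69 75 61 58 63 60 61 59 60 58 60 58 64 62 66 62 60 62 64 62 57 62 58 58 59 64 59 62 59]
 [62 62 85 84 89 90 89 71 64 53 62 60 56 58 70 73 76 72 70 64 60 57 56 60 53 63 62 72 71 71 65 61 59 56 58 59 59 58 61 62 62 59 60 59 63]
 [62 60 63 87 87 83 65 64 62 60 61 60 58 64 69 73 72 72 76 62 64 59 61 65 61 63 69 73 75 72 63 61 59 56 60 63 63 60 65 70 76 61 63 61 54]
 [61 59 62 61 63 64 65 60 60 62 62 55 58 62 62 75 72 73 68 59 57 63 62 58 63 66 77 71 70 71 76 60 58 58 60 61 57 64 71 72 74 75 65 59 62]
 [62 57 58 61 65 60 55 62 61 55 61 60 62 59 66 66 73 64 66 59 55 58 60 59 63 65 73 71 77 73 67 64 61 59 55 59 63 66 72 72 72 73 64 61 60]
 [58 62 58 54 62 58 59 59 61 61 62 63 62 56 56 60 68 61 60 57 64 59 58 59 61 64 65 70 69 64 66 62 61 63 63 61 63 60 70 72 75 71 65 61 60]
 [62 60 60 65 59 64 59 58 62 60 61 59 63 62 59 64 61 56 61 55 61 54 56 61 58 61 59 65 59 68 64 61 56 64 61 60 60 67 64 70 75 70 65 59 64]
 [64 58 62 60 63 61 61 64 60 61 60 59 58 63 64 62 62 59 63 59 58 62 64 61 61 59 61 61 60 63 64 58 60 59 61 59 64 58 62 67 67 63 60 56 65]]
6183 ((507.4507751464844, 62.98754119873047), (279.9055480957031, 151.69309997558594), 83.01641845703125) 60.906472719423405
```

View pics/z.png

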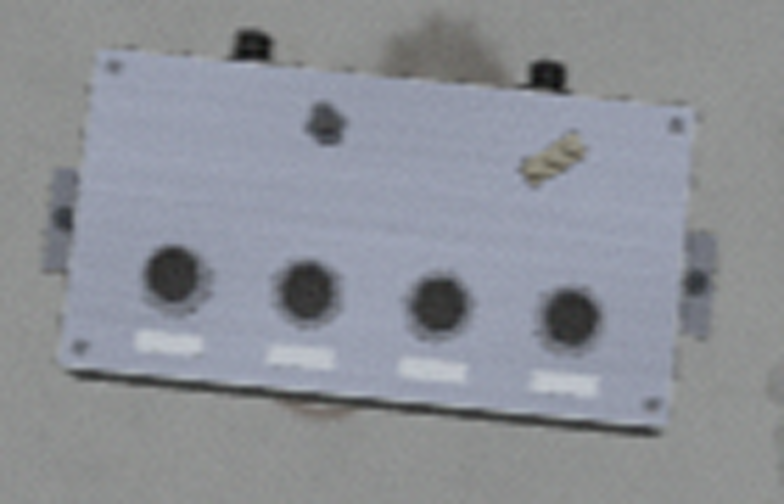

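Run:
```python
from h import *
np.set_printoptions(suppress=True,precision=1)
p=cv2.imread("pics/top0.png",0); d=np.load("top0.npy"); W=world("top",d)
c=optics.camera_params("top")
def atz(u,v,z):
    s=cv2.undistortPoints(np.array([[[u,v]]],float),c['mtx'],np.array([c['k1'],0,0,0,0.]))[0,0]
    r=c['R'].T@np.array([*s,1]); o=-c['R'].T@c['t']; return o+r*(z-o[2])/r[2]
B=[]
for (u,v),z in zip([(231,229),(255,232),(278,234),(302,237)],[86,72,72,72]):
    r=p[v-9:v+10,u-9:u+10]; w=np.clip(100-r.astype(float),0,None); yy,xx=np.mgrid[v-9:v+10,u-9:u+10]
    cu,cv_=(w*xx).sum()/w.sum(),(w*yy).sum()/w.sum()
    X=atz(cu,cv_,z); B.append(X); m=np.hypot(xx-cu,yy-cv_)<3.2
    print(cu,cv_,"darkpx",(r<90).sum(),X,"medz",np.median(W[yy[m],xx[m]],0))
B=np.array(B); print(np.linalg.norm(np.diff(B,axis=0),axis=1), np.diff(B,axis=0))
C=np.array([507.45,62.99]);a=np.radians(-(90-83.016));ex=np.array([np.cos(a),np.sin(a)]);ey=np.array([-ex[1],ex[0]])
for y in(90,30,-30,-90): print(C-30*ex+y*ey)
```

```text
230.32778864970646 228.4921722113503 darkpx 72 [487.6 154.7  86. ] medz [487.3 154.2  87.1]
254.3736300232481 231.44038525406842 darkpx 72 [480.8  95.4  72. ] medz [480.6  95.   72.7]
278.0385005065856 233.96251266464031 darkpx 69 [473.4  35.7  72. ] medz [473.3  35.8  73.8]
301.57064692629547 236.3299002252977 darkpx 73 [466.4 -23.6  72. ] medz [465.9 -23.4  72.7]
[61.4 60.1 59.7] [[ -6.8 -59.4 -14. ]
 [ -7.4 -59.6   0. ]
 [ -7.  -59.3   0. ]]
[488.6 156. ]
[481.3  96.4]
[474.   36.9]
[466.7 -22.7]
```

The leftmost button (y = +90) is tripped. The centroid gives (487.6, 154.7) with its top at about 87 mm, and the box fit gives (488.6, 156.0). The neighbours sit at about 73 mm and 60 mm apart, so this agrees. Before moving I'll check what stands along the swing path.

Run:
```python
from h import *
np.set_printoptions(suppress=True,precision=2)
d=np.load("top0.npy"); W=world("top",d)
R=np.hypot(W[...,0],W[...,1]); m=(d>0)&(W[...,1]>-480)&(W[...,1]<300)&(R<760)&(W[...,0]>200)
print("max z on path",np.percentile(W[m][:,2],[99,99.9,100]), W[m][W[m][:,2].argmax()])
s=sensors.read_state(); print(s['eef_rot'])
a=np.radians(-6.9);ex=np.array([np.cos(a),np.sin(a),0])
for sg in(1,-1):
    y=sg*ex; z=np.array([0,0,-1.]); r=np.column_stack([np.cross(y,z),y,z])
    print(sg,ctrl.solve_ik(np.array([488,155.3,180]),r))
ey=np.array([-ex[1],ex[0],0])
for sg in(1,-1):
    y=sg*ey; z=np.array([0,0,-1.]); r=np.column_stack([np.cross(y,z),y,z])
    print('row',sg,ctrl.solve_ik(np.array([488,155.3,180]),r))
```

```text
max z on path [776.57 782.92 785.41] [220.71 -71.7  785.41]
[[ 0.97  0.25 -0.  ]
 [ 0.25 -0.97  0.  ]
 [ 0.   -0.   -1.  ]]
1 [ 0.14  0.15  1.77 -0.    1.22  0.26]
-1 None
row 1 [ 0.14  0.15  1.77 -0.    1.22 -1.31]
row -1 [ 0.14  0.15  1.77 -0.    1.22  1.83]
```

Run:
```python
from h import *
np.set_printoptions(suppress=True,precision=2)
d=np.load("top0.npy"); W=world("top",d)
m=(d>0)&(W[...,0]>330)&(W[...,0]<720); m[:130]=0
print("max z",np.percentile(W[m][:,2],[99,99.9,100]), W[m][W[m][:,2].argmax()])
a=np.radians(-6.9);ex=np.array([np.cos(a),np.sin(a),0]); z=np.array([0,0,-1.]); r=np.column_stack([np.cross(ex,z),ex,z])
ctrl.gripper_to(0,20)
print("tips",ctrl.tcp_to_tips)
s=sensors.read_state();print(s['t'],s['grip_width'])
ctrl.move_ptp(np.array([488,155.3,240]),r)
s=sensors.read_state();print(s['t'],s['eef_pos'],s['force'],s['grip_width'],ctrl.tcp_to_tips)
ctrl.move_l(np.array([488,155.3,150]),vel=100)
s=sensors.read_state();print(s['t'],s['eef_pos'],s['force'])
for n in("top","side"):
    p,dd=optics.grab_frame(n); cv2.imwrite(f"pics/{n}1.png",p[:,:,::-1])
    u,v=proj(n,[488,155.3,100])[0].astype(int); u=min(max(u,70),490);v=min(max(v,52),368);print(u,v)
    cv2.imwrite(f"pics/{n}1z.png",cv2.resize(p[v-52:v+52,u-70:u+70,::-1],None,fx=5,fy=5,interpolation=cv2.INTER_CUBIC))
```

```text
max z [399.57 536.04 548.99] [590.25 471.27 548.99]
tips 25.0
0.8667 -0.07505571822675025
3.6583 [488.33 154.61 240.04] [ 0.25 -0.15 -0.5 ] 0.03895416047798383 25.0
4.7083 [488.69 155.38 150.73] [-1.06 -0.24 -0.02]
229 227
248 194
```

View pics/top1z.png

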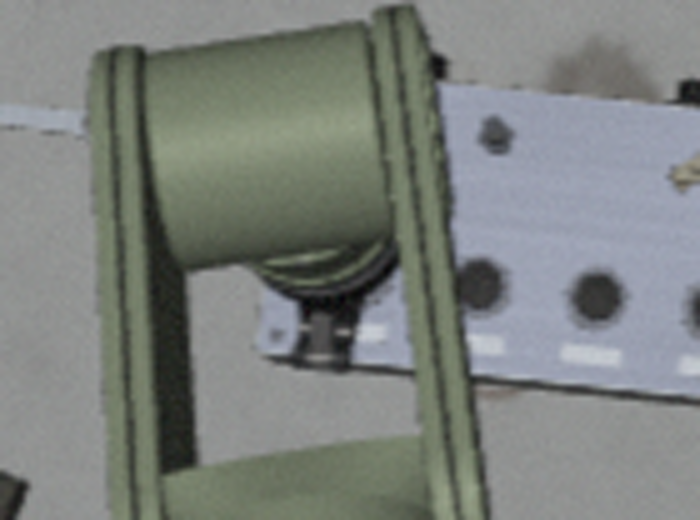

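View pics/side1z.png

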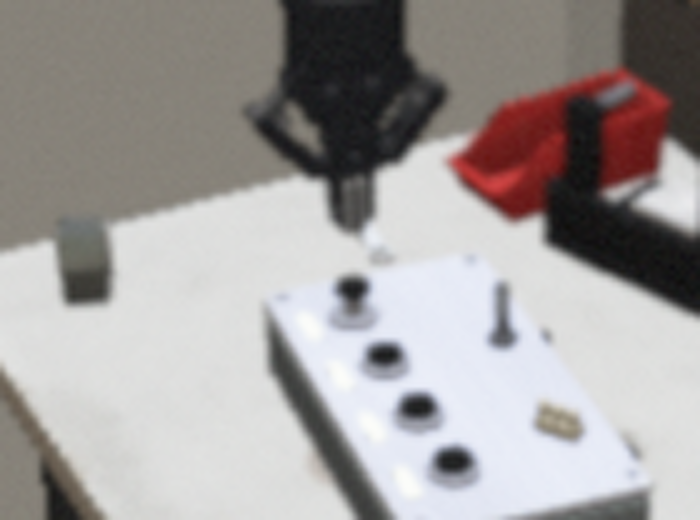

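The side view shows the shut fingers right over the popped button, at zoomed px (350,225) against the cap at (352,290). The other three are level with each other. Now pressing slowly with a force stop.

Run:
```python
from h import *
np.set_printoptions(suppress=True,precision=2)
def st(l):
    s=sensors.read_state();print(l,round(s['t'],2),s['eef_pos'],s['force'])
ctrl.move_l(np.array([488,155.3,118]),vel=60); st('above')
h=ctrl.move_l(np.array([488,155.3,94]),vel=9,threshold=9); print(h); st('press');
```

```text
above 5.49 [487.99 155.3  117.79] [-0.34  0.7  -0.07]
True
press 7.57 [488.03 155.31  97.05] [-0.34 -0.14  4.05]
```

The force stop came with the fingertips at 72.05 mm, which is home height. I'll do one gentle confirming push, then withdraw and look.

Run:
```python
from h import *
np.set_printoptions(suppress=True,precision=2)
def st(l):
    s=sensors.read_state();print(l,round(s['t'],2),s['eef_pos'],s['force'])
h=ctrl.move_l(np.array([488,155.3,95]),vel=4,threshold=9); print(h); st('press2')
ctrl.move_l(np.array([488,155.3,125]),vel=40); st('up')
ctrl.move_l(np.array([488,155.3,230]),vel=130); st('up')
p,d=optics.grab_frame("side"); np.save("side2.npy",d)
u,v=248,214
cv2.imwrite("pics/side2z.png",cv2.resize(p[v-52:v+52,u-70:u+70,::-1],None,fx=5,fy=5,interpolation=cv2.INTER_CUBIC))
W=world("side",d)
for X in([487.9,155.2],[480.8,95.6],[473.6,36.],[466.5,-23.5]):
    for z in(72,):
        a,b=proj("side",[*X,z])[0]; a,b=int(round(a)),int(round(b)); w=W[b-1:b+2,a-2:a+3].reshape(-1,3); print(a,b,np.median(w,0))
```

```text
True
press2 7.88 [488.1  155.3   97.06] [-0.58 -0.09  4.16]
up 8.73 [487.82 155.26 124.86] [ 0.33 -0.02 -0.05]
up 9.69 [487.26 155.2  228.95] [-0.1   0.27 -0.69]
248 202 [485.84 156.31  72.45]
255 212 [481.49  94.44  72.37]
261 222 [471.17  37.98  71.34]
269 233 [466.53 -25.98  72.56]
```

View pics/side2z.png

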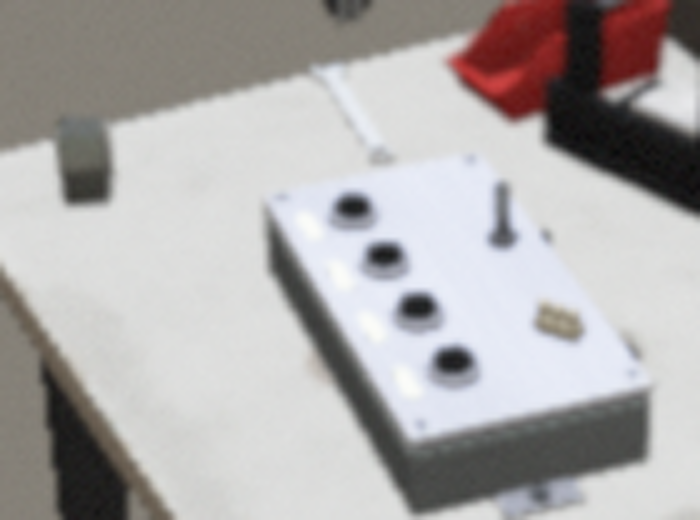

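All four caps now look level, at zoomed px (352,208), (385,257), (419,308) and (454,362). Depth puts every cap top at 71–73 mm. The bolt, connector, spanner and casting are where they were, and the gripper is clear.

```bash
python3 -c "
from plant import ctrl
ctrl.finish_job()"
```

```text
the job is handed in; nothing more can be done
```

The tripped button is fully home and the job is handed in. It was the leftmost one, at box y = +90, around (488, 155) mm.

- **Press:** I pushed straight down with the shut fingertips. The 9 N force stop came at a fingertip height of 72.05 mm, and a second gentle push at the same limit moved it no further. I did not log the peak force; readings just after each stop were about 4 N.
- **After withdrawing:** side-camera depth put the pressed cap's top at 72.5 mm and its three neighbours at 71.3–72.6 mm, level within the noise. The gripper was raised well clear and the tool force was back near zero.
- **Loose things:** the bolt, connector, spanner and casting looked unmoved in the side view. I did not look again at the marker and pendant, but the arm was not lowered near either.
- **Check that failed:** my check for tall obstacles on the swing path picked up other high surfaces, so it told me nothing. I made the swing at the start height anyway. The force reading at its end was near zero, but I did not watch it during the move.
- **Time:** about 10 s of the 29 s allowed.

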